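Press the axle cap onto a clay roller

ROBOT

A 6-joint arm with a two-finger parallel gripper is mounted at the origin on the work surface. World frame = base frame: x ahead of the robot, y to its left, z up, the work surface at z = 0. Lengths are in m, angles in rad, forces in N, time in s.
With the tool pointing down it reaches from about 0.3 to 0.95 m from the base axis. Payload 3.1 kg.
Tool frame: the origin (TCP) lies midway between the tips of the shut fingers; the grasp point (between the pads) lies 19 mm behind it; z points along the fingers, y is the line along which they close (so a half turn about z gives the same grasp; the last joint's range is limited). The gripper opens to 85 mm and grips with 20 to 120 N. Pads are 22 mm wide; open, the fingers measure 114 mm over their backs; the gripper's body (76 mm by 85 mm) begins 54 mm behind the grasp point. The pads swing forward as they close: fully open they stand 13 mm farther back than shut.
Start: joints at [1.175, 0.308, 1.634, -0, 1.2, -0.07], TCP at [0.2, 0.592, 0.231] pointing down, gripper open.
Joint ranges: [-3.06, 3.06], [-0.79, 1.96], [0.05, 2.63], [-1.19, 4.34], [0.05, 2.64], [-2.94, 2.94]. Speed limits (rad/s): [2.79, 2.79, 3.14, 3.14, 3.14, 3.14].

INTERFACE

Orientations are given as [roll, pitch, yaw] about the fixed x, y, z axes, in that order (R = Rz(yaw) Ry(pitch) Rx(roll)).
In Python, from workcell import env gives the robot as it stands. The module is installed in compiled form; this text tells all that it offers.
- The arm moves only by the shell command python3 -m creep 'ROWS' [FORCE]. ROWS is JSON, a list that holds one entry, the list of rows, each a list of 7 numbers: the shift along the tool's x, y, z in units of 25 mm (1.0 is 25 mm), then the turn, a rotation vector about the tool's x, y, z in degrees, then the closure, from -1 (fully open) to 1 (shut). In form: [[[tx, ty, tz, rx, ry, rz, hand], ...]]. A call has 1 to 12 rows; each row is the pose to reach, as a shift and turn from the pose commanded when the call began, along the tool's axes at that moment; what a row does not reach only later rows make up. A row lasts 1/12 s, in which the tool goes at most 41.7 mm and 7.16 degrees, less where a joint would pass 70% of its speed; a pose out of reach is approached as far as the arm can. A call with a gripper value outside its range is refused whole. The fingers move at their own pace and stop on an object; FORCE is the grip in N (left out, the last holds). Time passes only in rows, so rows that repeat a pose let the fingers close. It gives the time, the measured TCP pose, the force, the opening and the grip force at its end, in the units of the state.
- env.sense(): the state, without advancing time (a new reading comes with each control period).
- env.grab_frame(name): name is "scene" or "top" or "wrist"; returns the picture (420x560x3 uint8, red, green, blue); there is no depth.
- env.camera_info(name): a dict with "fx", "fy", "cx", "cy" (pixels), "extrinsics" (4x4, takes a point from world to camera coordinates); the wrist camera has in their place "hand_eye" (4x4, takes a point from camera to tool coordinates, whose origin is the TCP and whose axes are the flange's). Camera axes: x right, y up, looking along -z (the intrinsics and any distortion apply to the point x, -y, -z); pixel columns grow to the right and rows downward; lengths in m; the calibration is good to about 2 mm. The wrist camera is an equidistant fisheye: a pixel r from the principal point sees the ray r / f radians off the axis. A picture is of the moment at which its call begins: read the wrist's pose just before it. camera_info takes no time and is no camera call.
- env.close_job(): hands the job in; it is judged then, once.
The state is a dict: "time": time; "q": joint angles; "joint_velocities": joint speeds; "joint_efforts": joint torques, N m; "tool_pos": TCP position; "tcp_rot": TCP orientation; "ft_force": force on the tool from outside, world axes, zero at the start; "wrist_torque": the same for the moment, N m; "width": finger opening in m; "grip_force": force on a finger pad.
Only numpy, scipy, OpenCV 4.12 (cv2) and the standard library are available. Lean on these libraries where they do the work, as an engineer would, in place of code of your own. Each camera call takes 0.05 s, during which the arm holds its last target. There are 200 camera calls.

TASK

Pick up the larger of the two steel axle caps from the wooden tray, set it mouth down over the end of the upright roller's axle and press it straight down: its teeth snap over the axle's end and then bite their way down until the cap squeezes the black rubber washer firmly. Feel for the washer and stop in time, do not crush it; then let go so that the cap stays tight and upright, and leave the small cap, mug, brush and palette where they are.

Things in the scene. Friction and masses are not known exactly. Their poses are not given: they have to be found in the camera images.
- cap_center (a point): the larger steel axle cap: plain cylinder, flat closed top, 28 mm across, 36 mm tall, 56 g, standing mouth down in the tray; point at its centre, 18 mm above its mouth, z up. Blind bore 13.8 mm wide, with 8 sprung teeth slanting inwards, which leave a 10 mm opening. It can be pushed by its top; fingers that open round its sides drag it up 1 to 2 mm
- axle_tip (a point): centre of the top end of the roller's upright steel axle, z up, 181.5 mm above the table. Axle 12 mm across, its last 4 mm taper to 7 mm; its end gives sideways by 1 mm per 2 N. The cap's teeth snap over its end at about 5 N and catch when the cap's mouth is 16.7 mm below this point; from there the cap goes down only against a steady bite of about 10 N, and resists 10 N upwards
- foot: fixed wooden foot, 130 mm square, 36 mm high, origin under its centre; carries the upright wooden roller, 62 mm across, its axle and, on top, a black rubber washer 28 mm across. Washer top 18.5 to 28.5 mm below the axle tip, unmeasured: feel for it. It gives 1 mm per 3 N on top of the bite: 8 to 12 N (18 to 22 N in all) is right, letting go loses about 4 N, over 16 N on the washer crushes it
- tray: fixed wooden tray 120 x 220 mm, walls 6 mm thick and 16 mm high, floor 6 mm thick, holding the two caps about 100 mm apart; origin at the centre of its underside
- small_cap: the smaller steel cap, 18 mm across, 20 mm tall, in the tray; does not fit, leave it; origin at the centre of its mouth (underside)
- mug: blue ceramic mug, 80 mm across, 85 mm tall; origin under its centre; leave it
- brush: brush with wooden handle, 190 mm long, lying along its x; origin under its middle; leave it
- palette: terracotta palette 110 x 70 x 14 mm with two white wells, lying flat; origin under its centre; leave it
- cap: the same larger cap; origin at the centre of its mouth (underside), z up its axis
Not all that is in view belongs to the job. What is shaped like the cap but orange or red is not meant.

How it is judged:
By the outcome, as a careful person would: the job done as asked, in the order asked, and still so for the second after the job is handed in, with the robot touching nothing.
It also fails if it takes over 70 s, if anything falls off the work surface, if the arm or the gripper's body presses on something with over 40 N, if the wrist force passes 120 N, or if a joint passes its speed limit or range.

## Working session

There is one attempt and no reset: what is moved stays moved. The work goes in short steps, Python scripts to look and compute and a shell command to move; the robot and the scene stay as the last step left them, time stands still between calls to the robot, and variables do not carry over. Pictures are saved under pics/ and viewed, at most 10 in all, crops included, and the job is handed in when it is done.

```bash
mkdir -p pics; ls
cat > h.py <<'E'
import numpy as np,cv2
from workcell import env
from scipy.spatial.transform import Rotation as R
def snap(n,f):
    im=env.grab_frame(n); cv2.imwrite(f'pics/{f}.png',im[:,:,::-1]); return im
def ray(n,u,v,st=None):
    c=env.camera_info(n)
    x,y=(u-c['cx'])/c['fx'],(v-c['cy'])/c['fy']
    if n=='wrist':
        r=np.hypot(x,y); s=np.sin(r)/r if r>1e-9 else 1.
        d=np.array([x*s,-y*s,-np.cos(r)]); H=np.array(c['hand_eye'])
        st=st or env.sense(); W=np.eye(4); W[:3,:3]=rot(st); W[:3,3]=st['tool_pos']; M=W@H
    else:
        d=np.array([x,-y,-1]); M=np.linalg.inv(np.array(c['extrinsics']))
        if 'dist' in c:
            p=cv2.undistortPoints(np.array([[[u,v]]],float),np.array([[c['fx'],0,c['cx']],[0,c['fy'],c['cy']],[0,0,1]]),np.array(c['dist']))[0,0]; d=np.array([p[0],-p[1],-1])
    d=M[:3,:3]@d; return M[:3,3],d/np.linalg.norm(d)
def rot(st): return R.from_euler('xyz',st['tcp_rot']).as_matrix()
def onz(n,u,v,z,st=None):
    o,d=ray(n,u,v,st); return o+d*(z-o[2])/d[2]
def tool(p,st=None):
    st=st or env.sense(); return rot(st).T@(np.array(p)-st['tool_pos'])/0.025
E
python3 - <<'E'
from h import *
s=env.sense();print(s)
for n in('scene','top','wrist'):print(n,env.camera_info(n))
ims=[snap(n,n+'0') for n in('scene','top')]
cv2.imwrite('pics/w0.png',env.grab_frame('wrist')[:,:,::-1])
E
```

```text
pics
{'time': 0.0, 'q': array([ 1.17528401e+00,  3.08984867e-01,  1.63517723e+00,  6.07072360e-06,
        1.19970823e+00, -6.96956088e-02]), 'joint_velocities': array([-1.02222240e-03,  2.83832963e-05, -7.48762992e-04,  9.91217381e-04,
        9.18940287e-04, -4.11952886e-04]), 'joint_efforts': array([ 1.31454763e-03, -4.15253019e+01, -2.76669717e+01,  8.80698599e-05,
        1.02561578e-02,  5.32182618e-07]), 'tool_pos': array([0.19975778, 0.59135575, 0.23006406]), 'tcp_rot': array([-3.13932091e+00, -1.64253709e-04,  2.81577355e+00]), 'ft_force': array([-0.06438598,  1.30663073, -0.55010012]), 'wrist_torque': array([0.03626674, 0.02144208, 0.02341999]), 'grip_force': 0.0, 'width': 0.0854629025556278}
scene {'fx': 400.07046419336365, 'fy': 400.07046419336365, 'cx': 280.8455284880318, 'cy': 211.24256857867817, 'extrinsics': array([[-0.83664084,  0.54742835,  0.01882317,  0.4746158 ],
       [-0.40341964, -0.63906799,  0.65486235,  0.13680358],
       [ 0.3705195 ,  0.54029095,  0.75551373, -1.21104677],
       [ 0.        ,  0.        ,  0.        ,  1.        ]])}
top {'fx': 434.9817232862162, 'fy': 434.9817232862162, 'cx': 283.9650543690012, 'cy': 203.50156938526445, 'extrinsics': array([[ 0.00963216, -0.99994818,  0.00329413, -0.02712384],
       [ 0.99718388,  0.00985045,  0.07434569, -0.54412811],
       [-0.07437428,  0.00256874,  0.99722709, -1.40268096],
       [ 0.        ,  0.        ,  0.        ,  1.        ]])}
wrist {'fx': 325.19226210127806, 'fy': 325.19226210127806, 'cx': 274.8607948893653, 'cy': 210.58448188932107, 'hand_eye': array([[ 5.53777794e-04,  9.46845562e-01,  3.21688008e-01,
         8.20244970e-02],
       [ 9.99999839e-01, -5.62989904e-04, -6.43891349e-05,
        -7.55267188e-04],
       [ 1.20140534e-04,  3.21687992e-01, -9.46845722e-01,
        -1.43537985e-01],
       [ 0.00000000e+00,  0.00000000e+00,  0.00000000e+00,
         1.00000000e+00]])}
```

View pics/scene0.png

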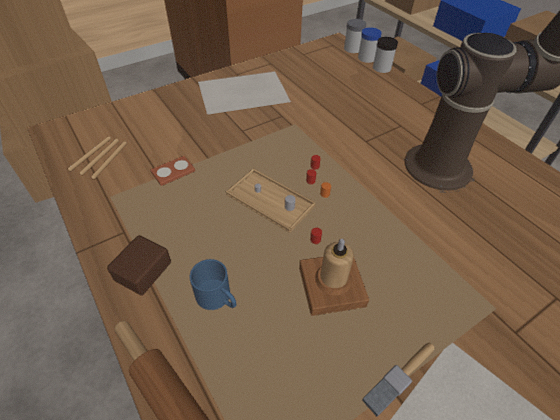

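View pics/top0.png

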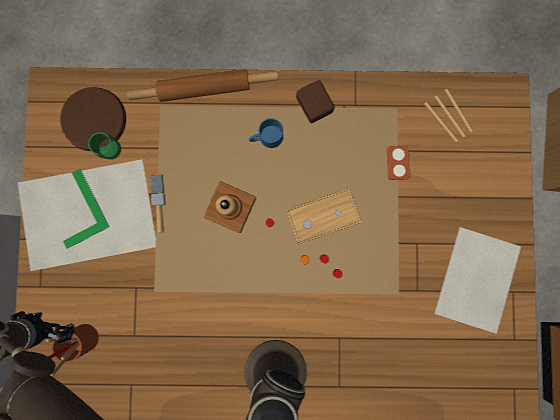

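The scene view shows the tray with two steel caps at about (290,204) and (257,188). The roller's axle is at (341,243). The same things in the top view are the caps at (307,224) and (338,212) and the axle at (225,204). Candidates for the cap in the top view are the steel ones at (307,224) and (338,212), the orange at (305,259) and the red at (270,223), (324,259) and (337,273). The larger grey one in the tray at (307,224) fits the description. I'll confirm it in a crop.

Run:
```python
from h import *
t=cv2.imread('pics/top0.png');s=cv2.imread('pics/scene0.png')
a=cv2.resize(t[185:250,200:370],None,fx=4.5,fy=4.5,interpolation=cv2.INTER_CUBIC)
b=cv2.resize(s[165:265,225:395],None,fx=3,fy=3,interpolation=cv2.INTER_CUBIC)
o=np.zeros((600,765,3),np.uint8);o[:a.shape[0]]=a;o[295:595,:510]=b;cv2.imwrite('pics/crop0.png',o)
def grey(im,x0,y0,x1,y1):
    c=im[y0:y1,x0:x1].astype(int); m=((c[:,:,0]-c[:,:,2])>-5).astype(np.uint8)
    n,_,st,ce=cv2.connectedComponentsWithStats(m)
    for k in range(1,n):
        if st[k,4]>6: print(st[k]+[x0,y0,0,0,0],ce[k]+[x0,y0])
print('top');grey(t,285,190,362,245);grey(t,210,190,245,220)
print('scene');grey(s,230,175,315,225);grey(s,320,225,360,270)
print('cap',onz('top',307,224.5,.042),'small',onz('top',338,212,.026),'tip',onz('top',225,204,.1815), onz('scene',341,240,.1815),'capS',onz('scene',289.5,199.5,.042))
print('foot', [onz('top',u,v,.036) for u,v in((204,220),(220,181),(256,193),(241,233))])
```

```text
top
[336 210   5   5  19] [337.63157895 211.78947368]
[304 220   8   8  49] [307.18367347 223.79591837]
[221 200   8   9  53] [224.41509434 203.88679245]
scene
[255 184   6   8  35] [257.54285714 187.22857143]
[286 196   9  14 112] [289.73214286 202.375     ]
[338 239   7  12  58] [340.87931034 244.94827586]
cap [ 0.47588283 -0.09635667  0.042     ] small [ 0.51794266 -0.19793306  0.026     ] tip [0.52920778 0.14947114 0.1815    ] [0.5299757  0.15479748 0.1815    ] capS [ 0.4795483  -0.09395004  0.042     ]
foot [array([0.48731168, 0.23551517, 0.036     ]), array([0.61438661, 0.18655953, 0.036     ]), array([0.57642193, 0.06916586, 0.036     ]), array([0.44664985, 0.11555777, 0.036     ])]
```

View pics/crop0.png

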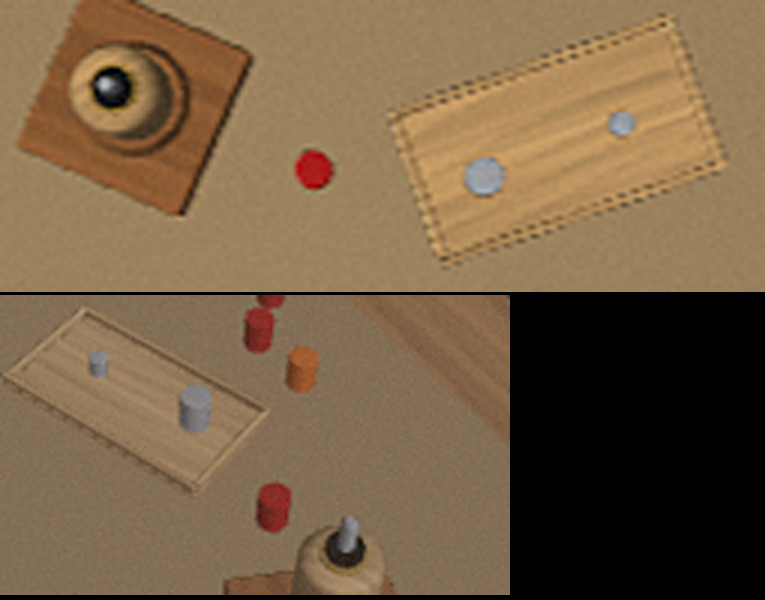

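The crop confirms it: the larger steel cap is the grey one in the tray's near end, at top (307,224). I'll go above it.

```bash
python3 -c "
from h import *
print(tool([.477,-.095,.15]))"
```

```text
[-19.29219769 -22.46220593   3.25135801]
```

```bash
r='[-9.6,-11.2,1,0,0,0,-0.2]'; python3 -m creep '[[[-9.6,-11.2,1,0,0,0,-0.2],[-9.6,-11.2,1,0,0,0,-0.2],[-9.6,-11.2,1,0,0,0,-0.2],[-9.6,-11.2,1,0,0,0,-0.2],[-9.6,-11.2,1,0,0,0,-0.2],[-9.6,-11.2,1,0,0,0,-0.2],[-9.6,-11.2,1,0,0,0,-0.2],[-9.6,-11.2,1,0,0,0,-0.2],[-9.6,-11.2,1,0,0,0,-0.2],[-9.6,-11.2,1,0,0,0,-0.2]]]' 40
python3 -m creep '[[[-9.7,-11.3,2.2,0,0,0,-0.2],[-9.7,-11.3,2.2,0,0,0,-0.2],[-9.7,-11.3,2.2,0,0,0,-0.2],[-9.7,-11.3,2.2,0,0,0,-0.2],[-9.7,-11.3,2.2,0,0,0,-0.2],[-9.7,-11.3,2.2,0,0,0,-0.2],[-9.7,-11.3,2.2,0,0,0,-0.2],[-9.7,-11.3,2.2,0,0,0,-0.2],[-9.7,-11.3,2.2,0,0,0,-0.2],[-9.7,-11.3,2.2,0,0,0,-0.2],[-9.7,-11.3,2.2,0,0,0,-0.2],[-9.7,-11.3,2.2,0,0,0,-0.2]]]'
cat > look.py <<'E'
import sys
from h import *
st=env.sense(); im=snap('wrist',sys.argv[1]); print(st['tool_pos'],st['tcp_rot'],st['ft_force'],st['width'],st['time'])
E
python3 look.py w1
```

```text
time: 0.98
tool_pos: [0.3388, 0.2446, 0.2054]
tcp_rot: [-3.138, 0.001, 2.81]
ft_force: [0.0, 0.3, 0.3]
width: 0.0513
grip_force: 0.0
time: 1.98
tool_pos: [0.4766, -0.0946, 0.1508]
tcp_rot: [3.141, -0.002, 2.815]
ft_force: [0.5, -0.4, 0.3]
width: 0.0515
grip_force: 0.0
[ 0.47661869 -0.09457445  0.15076549] [ 3.14100524e+00 -1.90878522e-03  2.81495521e+00] [ 0.5214095  -0.44344668  0.30226669] 0.05150530168177641 1.9833
```

View pics/w1.png

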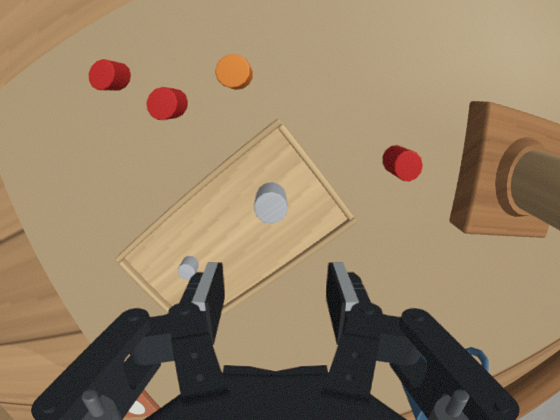

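The wrist view shows the cap's top disc at about (271,207), between the fingers but forward of them. The small cap is at (188,267).

Run:
```python
from h import *
im=cv2.imread('pics/w1.png').astype(int); c=im[170:235,245:300]
m=((c[:,:,0]-c[:,:,2])>0).astype(np.uint8)
cs,_=cv2.findContours(m,0,1);k=max(cs,key=cv2.contourArea);print(cv2.boundingRect(k),cv2.contourArea(k))
b=cv2.boundingRect(k)
# top disc: lower part, width b[2]
u=245+b[0]+b[2]/2; v=170+b[1]+b[3]-b[2]/2
p=onz('wrist',u,v,.042);print(u,v,p,tool([p[0],p[1],.012]))
```

```text
(10, 13, 32, 40) 961.5
271.0 207.0 [ 0.47568685 -0.09774888  0.042     ] [-0.02790716 -0.15625638  5.55592075]
```

```bash
python3 -m creep '[[[-0.03,-0.15,1.5,0,0,0,-0.2],[-0.03,-0.15,3,0,0,0,-0.2],[-0.03,-0.15,4.5,0,0,0,-0.2],[-0.03,-0.15,5.2,0,0,0,-0.2],[-0.03,-0.15,5.5,0,0,0,-0.2],[-0.03,-0.15,5.5,0,0,0,-0.2],[-0.03,-0.15,5.5,0,0,0,-0.2]]]'
python3 -m creep '[[[0,0,0,0,0,0,0.6],[0,0,0,0,0,0,0.6],[0,0,0,0,0,0,0.6],[0,0,0,0,0,0,0.6],[0,0,0,0,0,0,0.6],[0,0,0,0,0,0,0.6],[0,0,0,0,0,0,0.6],[0,0,0,0,0,0,0.6]]]' 60
python3 look.py w2
```

```text
time: 2.62
tool_pos: [0.4773, -0.0981, 0.0145]
tcp_rot: [3.141, 0.001, 2.818]
ft_force: [0.2, -0.0, 0.3]
width: 0.0513
grip_force: 0.0
time: 3.28
tool_pos: [0.4787, -0.0993, 0.0159]
tcp_rot: [3.141, 0.004, 2.815]
ft_force: [-0.1, 2.7, 6.9]
width: 0.0258
grip_force: 59.2
[ 0.47874654 -0.09933084  0.01589441] [3.14082253 0.00405193 2.81522651] [-0.05367704  2.69119693  6.93180702] 0.025752313897461476 3.2833
```

View pics/w2.png

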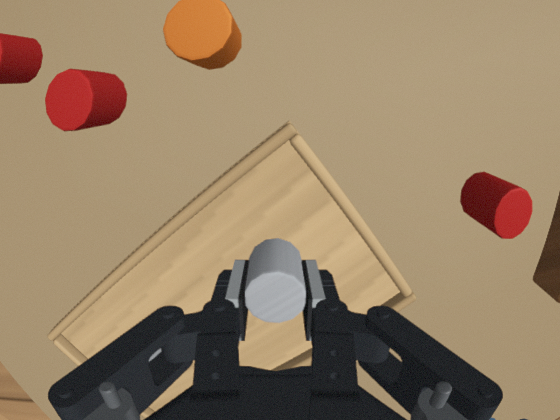

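The cap is gripped between the pads, with its top disc at about (275,293), upright on the floor. I'll lift it and carry it above the axle.

```bash
python3 - <<'E'
from h import *
p=onz('wrist',275,293,.042);print(p,tool(p)*25)
print(tool([.53,.152,.235]))
E
python3 -m creep '[[[0,0,-0.3,0,0,0,0.6],[0,0,-1.5,0,0,0,0.6],[0,0,-3,0,0,0,0.6],[0,0,-4.5,0,0,0,0.6],[0,0,-6,0,0,0,0.6],[0,0,-7.5,0,0,0,0.6],[0,0,-8.8,0,0,0,0.6],[0,0,-8.8,0,0,0,0.6],[0,0,-8.8,0,0,0,0.6]]]'
python3 -c "
from h import *
print(tool([.53,.152,.235]),env.sense()['ft_force'])"
```

```text
[ 0.47376405 -0.09835748  0.042     ] [  4.93569241  -0.66331613 -26.12490769]
[ 1.24611762 10.18636979 -8.76130574]
time: 4.08
tool_pos: [0.4783, -0.0997, 0.2372]
tcp_rot: [3.142, 0.007, 2.816]
ft_force: [-0.4, 0.0, -0.6]
width: 0.0257
grip_force: 59.0
[ 1.26700285 10.19983978  0.07965122] [-0.44911787  0.00638642 -0.63657004]
```

```bash
python3 -m creep '[[[0.2,1.2,0,0,0,0,0.6],[0.4,2.6,0,0,0,0,0.6],[0.6,4,0,0,0,0,0.6],[0.8,5.4,0,0,0,0,0.6],[1,6.8,0,0,0,0,0.6],[1.1,8.2,0,0,0,0,0.6],[1.1,9.4,0,0,0,0,0.6],[1.1,10.2,0,0,0,0,0.6],[1.1,10.2,0,0,0,0,0.6],[1.1,10.2,0,0,0,0,0.6],[1.1,10.2,0,0,0,0,0.6]]]'
python3 look.py w3
```

```text
time: 5.0
tool_pos: [0.5308, 0.1506, 0.2321]
tcp_rot: [-3.139, -0.003, 2.816]
ft_force: [0.4, -0.1, -0.4]
width: 0.0256
grip_force: 59.2
[0.53075799 0.15058197 0.23206715] [-3.13905887e+00 -2.96323821e-03  2.81602051e+00] [ 0.36859259 -0.12195879 -0.38170277] 0.02563177985073542 5.0
```

View pics/w3.png

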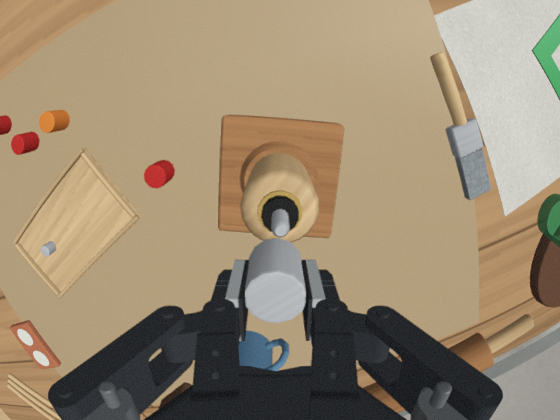

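The held cap's top disc is at about (275,293), and the axle tip is just above it in the image at about (280,232). I'll enlarge that part.

```bash
python3 -c "
import cv2
a=cv2.imread('pics/w3.png')[195:330,215:345];cv2.imwrite('pics/c3.png',cv2.resize(a,None,fx=4.4,fy=4.4,interpolation=2))"
```

```text
(no output)
```

View pics/c3.png

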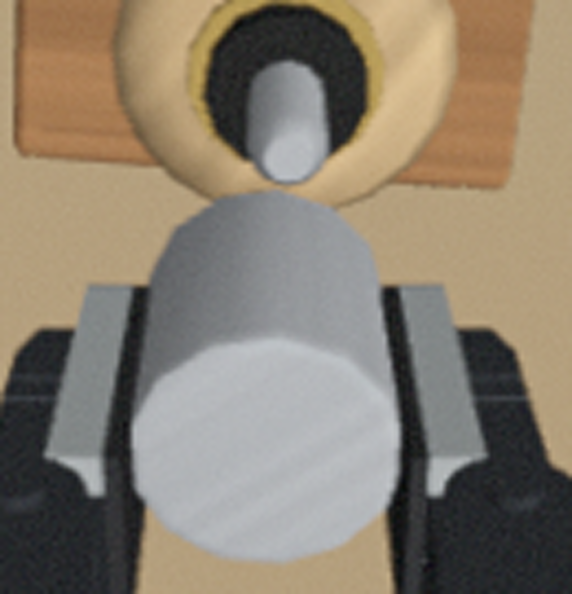

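Run:
```python
from h import *
st=dict(tool_pos=np.array([0.53075799,0.15058197,0.23206715]),tcp_rot=[-3.13905887e+00,-2.96323821e-03,2.81602051e+00])
c=env.camera_info('wrist');H=np.array(c['hand_eye'])
def tp(u,v,z):
    o,d=ray('wrist',u,v,dict(tool_pos=np.zeros(3),tcp_rot=[0,0,0])); return (o+d*(z/1000-o[2])/d[2])*1000
for u,v in((275.5,297),(245,297),(305.9,297),(275.5,271.8),(275.5,322.3)): print('top',tp(u,v,-26.1))
print('rim',tp(275.2,238.2,9.9)-[14,0,0])
p=onz('wrist',280.7,230.7,.1815,st);print('tip world',p,'tool mm',tool(p,st)*25)
```

```text
top [  2.84036206  -0.44980999 -26.1       ]
top [  2.70577554 -13.62009102 -26.1       ]
top [  2.71227957  12.68231664 -26.1       ]
top [ 15.44520549  -0.4681464  -26.1       ]
top [-11.21614237  -0.42818387 -26.1       ]
rim [ 0.89250314 -0.56148076  9.9       ]
tip world [0.52928807 0.15414249 0.1815    ] tool mm [ 2.38168126  3.03146072 50.56691078]
```

```bash
python3 -m creep '[[[0.04,0.14,0.4,0,0,0,0.6],[0.04,0.14,0.8,0,0,0,0.6],[0.04,0.14,1.2,0,0,0,0.6],[0.04,0.14,1.2,0,0,0,0.6],[0.04,0.14,1.2,0,0,0,0.6],[0.04,0.14,1.2,0,0,0,0.6]]]'
python3 look.py w4
python3 -c "
import cv2
a=cv2.imread('pics/w4.png')[195:330,215:345];cv2.imwrite('pics/c4.png',cv2.resize(a,None,fx=4.4,fy=4.4,interpolation=2))"
```

```text
time: 5.55
tool_pos: [0.5323, 0.1548, 0.2035]
tcp_rot: [-3.141, -0.0, 2.815]
ft_force: [0.4, -0.3, -1.5]
width: 0.026
grip_force: 59.2
[0.53232408 0.15476785 0.20347533] [-3.14130562e+00 -4.15753991e-04  2.81545908e+00] [ 0.37890691 -0.29074889 -1.47752684] 0.026014133370162913 5.55
```

View pics/c4.png

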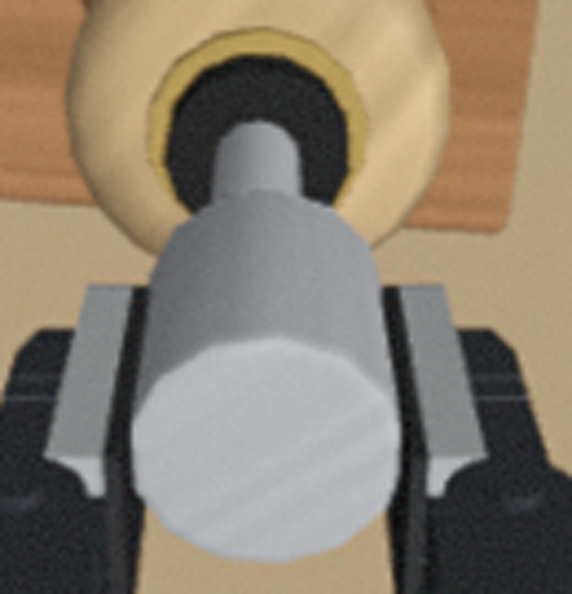

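The axle now shows at crop x≈257 against the cap's mouth at 265, so the move overshot by about 1 mm. I'll correct by +1 mm in x and −1 mm in y, then descend slowly and watch the force.

```bash
python3 -m creep '[[[0.045,-0.04,0,0,0,0,0.6],[0.045,-0.04,0,0,0,0,0.6],[0.045,-0.04,0.2,0,0,0,0.6],[0.045,-0.04,0.4,0,0,0,0.6],[0.045,-0.04,0.5,0,0,0,0.6],[0.045,-0.04,0.6,0,0,0,0.6],[0.045,-0.04,0.6,0,0,0,0.6]]]'
python3 -c "
from h import *
p=[0.52929,0.15414,.1815];print(tool(p)*25,env.sense()['wrist_torque'])"
```

```text
time: 6.18
tool_pos: [0.5304, 0.1543, 0.1878]
tcp_rot: [-3.141, -0.001, 2.816]
ft_force: [-0.1, -0.1, -0.4]
width: 0.0256
grip_force: 59.2
[ 0.96714877 -0.4845341   6.26103593] [-0.05173243 -0.01744767  0.0067355 ]
```

```bash
python3 -m creep '[[[0,0,0.1,0,0,0,0.6],[0,0,0.2,0,0,0,0.6],[0,0,0.2,0,0,0,0.6]]]'
python3 -m creep '[[[0,0,0.1,0,0,0,0.6],[0,0,0.2,0,0,0,0.6],[0,0,0.2,0,0,0,0.6]]]'
```

```text
time: 6.43
tool_pos: [0.5309, 0.1542, 0.1833]
tcp_rot: [-3.141, -0.0, 2.816]
ft_force: [-0.1, -1.9, -1.9]
width: 0.0258
grip_force: 59.2
time: 6.68
tool_pos: [0.5309, 0.1543, 0.1784]
tcp_rot: [-3.141, -0.0, 2.816]
ft_force: [1.4, 0.1, -2.2]
width: 0.026
grip_force: 59.2
```

```bash
for i in 1; do python3 -m creep '[[[0,0,0.08,0,0,0,0.6],[0,0,0.08,0,0,0,0.6],[0,0,0.08,0,0,0,0.6]]]'; done
python3 -m creep '[[[0,0,0.08,0,0,0,0.6],[0,0,0.08,0,0,0,0.6],[0,0,0.08,0,0,0,0.6]]]'
python3 -c "
from h import *
print([env.sense()['ft_force'].round(2)])"
```

```text
time: 6.93
tool_pos: [0.5311, 0.1544, 0.1767]
tcp_rot: [-3.142, 0.0, 2.816]
ft_force: [1.0, -1.0, -0.1]
width: 0.0258
grip_force: 59.3
time: 7.18
tool_pos: [0.5309, 0.1545, 0.1745]
tcp_rot: [3.142, -0.0, 2.816]
ft_force: [0.9, -0.3, 0.3]
width: 0.0257
grip_force: 59.2
[array([ 0.93, -0.32,  0.29])]
```

```bash
python3 -m creep '[[[0,0,0.06,0,0,0,0.6],[0,0,0.06,0,0,0,0.6],[0,0,0.06,0,0,0,0.6]]]'
python3 -m creep '[[[0,0,0.06,0,0,0,0.6],[0,0,0.06,0,0,0,0.6],[0,0,0.06,0,0,0,0.6]]]'
```

```text
time: 7.43
tool_pos: [0.5315, 0.1546, 0.174]
tcp_rot: [3.141, 0.001, 2.816]
ft_force: [-1.0, -0.7, 4.2]
width: 0.0261
grip_force: 59.8
time: 7.68
tool_pos: [0.5319, 0.1547, 0.1733]
tcp_rot: [3.141, 0.002, 2.816]
ft_force: [-0.0, -0.6, 6.9]
width: 0.0258
grip_force: 60.0
```

```bash
for i in 1; do python3 -m creep '[[[0,0,0.05,0,0,0,0.6],[0,0,0.05,0,0,0,0.6],[0,0,0.05,0,0,0,0.6]]]'; done
python3 -m creep '[[[0,0,0.05,0,0,0,0.6],[0,0,0.05,0,0,0,0.6],[0,0,0.05,0,0,0,0.6]]]'
python3 -m creep '[[[0,0,0.05,0,0,0,0.6],[0,0,0.05,0,0,0,0.6],[0,0,0.05,0,0,0,0.6]]]'
```

```text
time: 7.93
tool_pos: [0.532, 0.1547, 0.1724]
tcp_rot: [3.14, 0.002, 2.816]
ft_force: [-1.5, -1.0, 9.3]
width: 0.026
grip_force: 60.1
time: 8.18
tool_pos: [0.5321, 0.1547, 0.1712]
tcp_rot: [3.14, 0.002, 2.816]
ft_force: [-1.6, -1.7, 9.2]
width: 0.0256
grip_force: 60.1
time: 8.43
tool_pos: [0.5321, 0.1547, 0.1699]
tcp_rot: [3.14, 0.002, 2.816]
ft_force: [-0.9, -0.6, 8.7]
width: 0.0257
grip_force: 60.1
```

Steady bite of about 9 N. I'll keep going down towards the washer in small steps.

```bash
python3 -m creep '[[[0,0,0.05,0,0,0,0.6],[0,0,0.05,0,0,0,0.6],[0,0,0.05,0,0,0,0.6]]]'
python3 -m creep '[[[0,0,0.05,0,0,0,0.6],[0,0,0.05,0,0,0,0.6],[0,0,0.05,0,0,0,0.6]]]'
python3 -m creep '[[[0,0,0.05,0,0,0,0.6],[0,0,0.05,0,0,0,0.6],[0,0,0.05,0,0,0,0.6]]]'
```

```text
time: 8.68
tool_pos: [0.5321, 0.1547, 0.1687]
tcp_rot: [3.14, 0.002, 2.816]
ft_force: [-1.2, -0.2, 9.8]
width: 0.0258
grip_force: 60.1
time: 8.93
tool_pos: [0.5321, 0.1547, 0.1675]
tcp_rot: [3.14, 0.002, 2.816]
ft_force: [-1.2, -0.8, 9.8]
width: 0.026
grip_force: 60.1
time: 9.18
tool_pos: [0.5321, 0.1547, 0.1662]
tcp_rot: [3.14, 0.002, 2.816]
ft_force: [-1.2, -1.3, 8.8]
width: 0.0257
grip_force: 60.1
```

```bash
python3 -m creep '[[[0,0,0.05,0,0,0,0.6],[0,0,0.05,0,0,0,0.6],[0,0,0.05,0,0,0,0.6]]]'
python3 -m creep '[[[0,0,0.05,0,0,0,0.6],[0,0,0.05,0,0,0,0.6],[0,0,0.05,0,0,0,0.6]]]'
python3 -m creep '[[[0,0,0.05,0,0,0,0.6],[0,0,0.05,0,0,0,0.6],[0,0,0.05,0,0,0,0.6]]]'
```

```text
time: 9.43
tool_pos: [0.5321, 0.1547, 0.165]
tcp_rot: [3.14, 0.002, 2.816]
ft_force: [-1.5, -0.9, 9.3]
width: 0.0257
grip_force: 60.1
time: 9.68
tool_pos: [0.5321, 0.1547, 0.1637]
tcp_rot: [3.14, 0.002, 2.816]
ft_force: [-1.6, -0.9, 9.7]
width: 0.0257
grip_force: 60.1
time: 9.93
tool_pos: [0.5322, 0.1548, 0.1628]
tcp_rot: [3.14, 0.002, 2.816]
ft_force: [-1.4, -0.6, 10.8]
width: 0.0257
grip_force: 60.4
```

The force starts to rise, so the cap has met the washer. I'll take smaller steps.

```bash
python3 -m creep '[[[0,0,0.05,0,0,0,0.6],[0,0,0.05,0,0,0,0.6],[0,0,0.05,0,0,0,0.6]]]'
python3 -m creep '[[[0,0,0.05,0,0,0,0.6],[0,0,0.05,0,0,0,0.6],[0,0,0.05,0,0,0,0.6]]]'
python3 -m creep '[[[0,0,0.03,0,0,0,0.6],[0,0,0.03,0,0,0,0.6],[0,0,0.03,0,0,0,0.6]]]'
```

```text
time: 10.18
tool_pos: [0.5323, 0.1547, 0.1619]
tcp_rot: [3.14, 0.002, 2.816]
ft_force: [-2.9, -1.2, 13.2]
width: 0.0258
grip_force: 60.7
time: 10.43
tool_pos: [0.5323, 0.1547, 0.1612]
tcp_rot: [3.14, 0.002, 2.816]
ft_force: [-4.0, -0.5, 14.5]
width: 0.0258
grip_force: 61.0
time: 10.68
tool_pos: [0.5323, 0.1548, 0.1608]
tcp_rot: [3.14, 0.002, 2.816]
ft_force: [-4.8, -0.4, 16.6]
width: 0.0261
grip_force: 61.2
```

```bash
python3 -m creep '[[[0,0,0.03,0,0,0,0.6],[0,0,0.03,0,0,0,0.6],[0,0,0.03,0,0,0,0.6]]]'
python3 -m creep '[[[0,0,0.03,0,0,0,0.6],[0,0,0.03,0,0,0,0.6],[0,0,0.03,0,0,0,0.6]]]'
```

```text
time: 10.93
tool_pos: [0.5323, 0.1548, 0.1603]
tcp_rot: [3.14, 0.002, 2.816]
ft_force: [-5.2, -2.4, 17.6]
width: 0.0258
grip_force: 61.3
time: 11.18
tool_pos: [0.5323, 0.1548, 0.1599]
tcp_rot: [3.14, 0.002, 2.816]
ft_force: [-5.0, -0.8, 19.2]
width: 0.0256
grip_force: 61.5
```

```bash
python3 -m creep '[[[0,0,-0.1,0,0,0,0.6],[0,0,-0.1,0,0,0,0.6],[0,0,-0.1,0,0,0,0.6]]]'
python3 -m creep '[[[0,0,0,0,0,0,-0.2],[0,0,0,0,0,0,-0.2],[0,0,0,0,0,0,-0.2],[0,0,0,0,0,0,-0.2],[0,0,0,0,0,0,-0.2]]]'
python3 -m creep '[[[0,0,-0.5,0,0,0,-0.2],[0,0,-1,0,0,0,-0.2],[0,0,-1.8,0,0,0,-0.2],[0,0,-2.4,0,0,0,-0.2],[0,0,-2.4,0,0,0,1],[0,0,-2.4,0,0,0,1],[0,0,-2.4,0,0,0,1],[0,0,-2.4,0,0,0,1],[0,0,-2.4,0,0,0,1],[0,0,-2.4,0,0,0,1],[0,0,-2.4,0,0,0,1]]]'
python3 look.py w5
```

```text
time: 11.43
tool_pos: [0.5323, 0.1547, 0.1606]
tcp_rot: [3.14, 0.003, 2.816]
ft_force: [-2.2, -0.8, 9.7]
width: 0.0258
grip_force: 60.3
time: 11.85
tool_pos: [0.5304, 0.1544, 0.1575]
tcp_rot: [-3.141, -0.001, 2.816]
ft_force: [-0.2, 0.5, -0.4]
width: 0.051
grip_force: 0.0
time: 12.77
tool_pos: [0.5306, 0.1543, 0.2175]
tcp_rot: [-3.141, -0.001, 2.816]
ft_force: [0.1, -0.7, -0.6]
width: -0.0003
grip_force: 0.0
[0.53056552 0.15433246 0.21749159] [-3.14087695e+00 -1.27203102e-03  2.81575632e+00] [ 0.09477763 -0.65327504 -0.58292194] -0.000290948152797223 12.7667
```

View pics/w5.png

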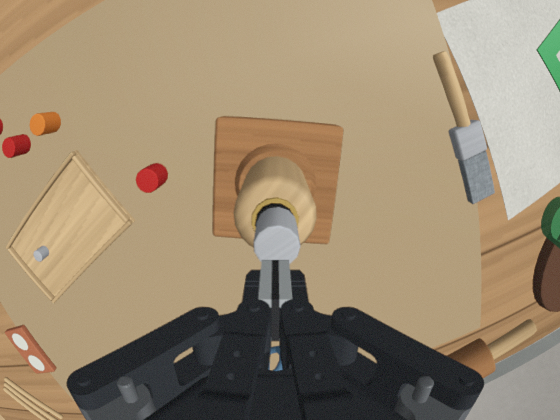

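The cap sits upright on the axle with its top at about (277,243), clear of the shut fingers. Now I'll press on its top to make good what letting go dragged up.

```bash
python3 -m creep '[[[0.05,-0.02,0.5,0,0,0,1],[0.05,-0.02,0.9,0,0,0,1],[0.05,-0.02,1.1,0,0,0,1],[0.05,-0.02,1.1,0,0,0,1],[0.05,-0.02,1.1,0,0,0,1]]]'
python3 -m creep '[[[0,0,0.06,0,0,0,1],[0,0,0.06,0,0,0,1],[0,0,0.06,0,0,0,1]]]'
python3 -m creep '[[[0,0,0.06,0,0,0,1],[0,0,0.06,0,0,0,1],[0,0,0.06,0,0,0,1]]]'
```

```text
time: 13.23
tool_pos: [0.5293, 0.1542, 0.1901]
tcp_rot: [-3.141, -0.001, 2.816]
ft_force: [0.7, 0.1, -0.3]
width: -0.0001
grip_force: 0.0
time: 13.48
tool_pos: [0.53, 0.1544, 0.1897]
tcp_rot: [3.141, 0.001, 2.816]
ft_force: [-0.4, -0.3, 0.4]
width: -0.0004
grip_force: 0.0
time: 13.73
tool_pos: [0.5299, 0.1544, 0.188]
tcp_rot: [3.141, 0.001, 2.816]
ft_force: [0.5, -0.1, 0.8]
width: -0.0
grip_force: 0.2
```

```bash
python3 -m creep '[[[0,0,0.05,0,0,0,1],[0,0,0.05,0,0,0,1],[0,0,0.05,0,0,0,1]]]'
python3 -m creep '[[[0,0,0.05,0,0,0,1],[0,0,0.05,0,0,0,1],[0,0,0.05,0,0,0,1]]]'
python3 -m creep '[[[0,0,0.05,0,0,0,1],[0,0,0.05,0,0,0,1],[0,0,0.05,0,0,0,1]]]'
```

```text
time: 13.98
tool_pos: [0.5301, 0.1544, 0.1876]
tcp_rot: [3.141, 0.001, 2.816]
ft_force: [-1.1, -0.2, 4.1]
width: 0.0002
grip_force: 2.5
time: 14.23
tool_pos: [0.5302, 0.1545, 0.1869]
tcp_rot: [3.141, 0.001, 2.816]
ft_force: [-2.7, -1.3, 8.0]
width: -0.0003
grip_force: 3.8
time: 14.48
tool_pos: [0.5304, 0.1545, 0.1865]
tcp_rot: [3.141, 0.001, 2.816]
ft_force: [-3.4, -0.6, 10.6]
width: -0.0
grip_force: 5.7
```

```bash
python3 -m creep '[[[0,0,0.05,0,0,0,1],[0,0,0.05,0,0,0,1],[0,0,0.05,0,0,0,1]]]'
python3 -m creep '[[[0,0,0.04,0,0,0,1],[0,0,0.04,0,0,0,1],[0,0,0.04,0,0,0,1]]]'
python3 -m creep '[[[0,0,0.04,0,0,0,1],[0,0,0.04,0,0,0,1],[0,0,0.04,0,0,0,1]]]'
```

```text
time: 14.73
tool_pos: [0.5307, 0.1545, 0.1863]
tcp_rot: [3.141, 0.002, 2.816]
ft_force: [-5.3, -1.3, 15.9]
width: -0.0002
grip_force: 7.6
time: 14.98
tool_pos: [0.531, 0.1546, 0.1861]
tcp_rot: [3.14, 0.003, 2.816]
ft_force: [-5.6, -0.4, 19.0]
width: 0.0005
grip_force: 9.0
time: 15.23
tool_pos: [0.5312, 0.1547, 0.1857]
tcp_rot: [3.14, 0.003, 2.816]
ft_force: [-6.8, -1.2, 21.5]
width: 0.0001
grip_force: 10.1
```

About 21 N in all, which is right. I'll back off upward and check.

```bash
python3 -m creep '[[[0,0,-0.3,0,0,0,1],[0,0,-1,0,0,0,1],[0,0,-2,0,0,0,1],[0,0,-3,0,0,0,1],[0,0,-3,0,0,0,1],[0,0,-3,0,0,0,1]]]'
python3 look.py w6
python3 - <<'E'
from h import *
a=snap('scene','s6')[165:265,225:395,::-1]
b=cv2.imread('pics/w6.png')[150:300,190:360]
o=np.zeros((300+450,510,3),np.uint8);o[:300]=cv2.resize(a,None,fx=3,fy=3);o[300:]=cv2.resize(b,None,fx=3,fy=3)
cv2.imwrite('pics/c6.png',cv2.resize(o,(408,600)))
E
```

```text
time: 15.73
tool_pos: [0.5308, 0.1546, 0.2575]
tcp_rot: [3.14, 0.003, 2.816]
ft_force: [0.2, 0.4, 0.1]
width: 0.0001
grip_force: 0.0
[0.5308312  0.1546088  0.25746176] [3.13959495 0.00340072 2.81580371] [0.15118489 0.3535994  0.05575189] 9.111318416391897e-05 15.7333
```

View pics/c6.png

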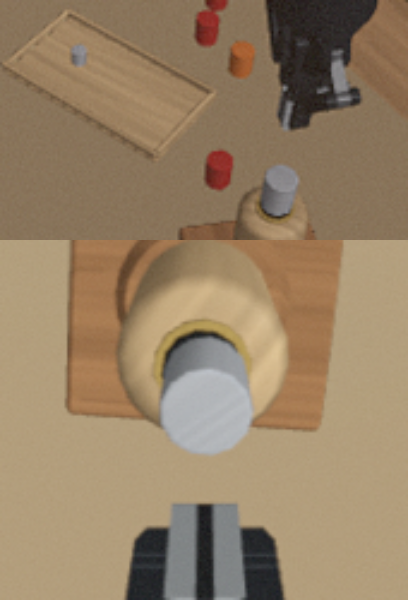

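The cap stands upright and tight on the washer (crop (280,190) and (206,405)), the small cap is untouched at (79,55) and the gripper is clear. Handing in.

```bash
python3 -c "
from workcell import env
print(env.close_job())"
```

```text
the job is handed in; nothing more can be done
None
```

The larger steel cap is on the axle, pressed down to about 21–22 N in all (roughly 12 N on the washer, the upper end of the right range), released and standing upright; the small cap, mug, brush and palette were not touched, and the job is handed in (about 16 s on the robot's clock; no verdict was shown).

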